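Push two cover panels home into their spring clip slots

ROBOT

A 6-joint arm with a two-finger parallel gripper is mounted at the origin on a cart in front of the work surface, level with it; the furniture and walls round the work are solid. World frame = base frame: x ahead of the robot, y to its left, z up, the work surface at z = 0. Lengths are in m, angles in rad, forces in N, time in s.
With the tool pointing down it reaches from about 0.275 to 0.825 m from the base axis. Payload 5.2 kg.
Tool frame: the origin (TCP) lies on the centre line of the jaws, within the pads' length; the fingertips stand manip.tips_ahead ahead of it and the grasp point (between the pads) lies 2 mm behind it (manip.tips_ahead is the distance from the TCP to the fingertips, in m); y points along the fingers, x is the direction in which the jaws open and shut, and the axes are right-handed (so a half turn about y gives the same grasp; the last joint's range is limited). The gripper opens to 93 mm and grips with 3 to 60 N. Pads are 15 mm wide; open, the fingers measure 128 mm over their backs; the gripper's body (75 mm by 188 mm) begins 65 mm behind the grasp point.
Start: joints at [1.113, 0.259, 1.535, -0, 1.348, -0.203], TCP at [0.139, 0.532, 0.236] pointing down, gripper open.
Joint ranges: [-3.14, 3.14], [-0.91, 2.08], [0.19, 2.58], [-1.22, 4.36], [0.22, 2.71], [-3.12, 3.12]. Speed limits (rad/s): [2.57, 2.57, 3.14, 3.14, 3.14, 3.14].

INTERFACE

Orientations are given as a unit quaternion [x, y, z, w].
In Python, from plant import readout, cams, manip gives the robot as it stands. The module is installed in compiled form; this text tells all that it offers.
- The arm moves only by the shell command python3 -m inch 'ROWS' [FORCE]. ROWS is JSON, a list of rows, each a list of 7 numbers: the shift along the tool's x, y, z in units of 25 mm (1.0 is 25 mm), then the turn, a rotation vector about the tool's x, y, z in rad, then the finger opening in mm, from 0 to 93. A call has 1 to 8 rows; each row is the pose to reach, as a shift and turn from the pose measured when the call began, along the tool's axes at that moment; what a row does not reach only later rows make up. A row lasts 1/10 s, in which the tool goes at most 50 mm and 8.59 degrees, less where a joint would pass 70% of its speed; a pose out of reach is approached as far as the arm can. A call with a gripper value outside its range is refused whole. The fingers move at their own pace and stop on an object; FORCE is the grip in N (left out, the last holds). Time passes only in rows, so rows that repeat a pose let the fingers close. It gives the time, the measured TCP pose, the force and the opening at its end, in the units of the state.
- readout.observe(): the state, without advancing time (a new reading comes with each control period).
- cams.read_camera(name): name is "scene" or "side" or "wrist"; returns (picture, depth): 400x640x3 uint8, red, green, blue; 400x640 float32, m along the optical axis (not along the pixel's ray), 0 where there is no reading.
- cams.get_calibration(name): a dict with "fx", "fy", "cx", "cy" (pixels), "D" ([k1, k2, p1, p2, k3] as OpenCV has them; the pictures are not rectified), "R" (3x3) and "t" (3): a world point X has camera coordinates R X + t. Camera axes: x right, y down, z forward; pixel columns grow to the right and rows downward; lengths in m; the calibration is good to about 2 mm. A picture is of the moment at which its call begins: read the wrist's pose just before it. get_calibration takes no time and is no camera call; for the wrist camera it gives the pose at the moment of the call.
- manip.job_done(): hands the job in, once; it reports no verdict.
The state is a dict: "time_s": time; "joint_pos": joint angles; "qd": joint speeds; "tau": joint torques, N m; "eef_pos": TCP position; "eef_rot": TCP orientation; "contact_force": force on the tool from outside, world axes, zero at the start; "wrist_torque": the same for the moment, N m; "finger_gap": opening from 0.0 (shut) to 1.0 (fully open).
Only numpy, scipy, OpenCV 4.12 (cv2) and the standard library are available. Lean on these libraries where they do the work, as an engineer would, in place of code of your own. Each camera call takes 0.05 s, during which the arm holds its last target. There are 200 camera calls.

TASK

Put the blue and the orange cover panel into the clip slots with the cross bar of the same colour: tapered end first, then push each one in under the bar until it is fully home against the stop and both spring clips have snapped in behind it. Leave the small things lying about where they are.

Things in the scene. Friction and masses are not known exactly. Their poses are not given: they have to be found in the camera images.
- blue_panel: blue plastic cover panel, loose, 84 mm long (its x) x 70 wide (y) x 10 thick, about 0.12 kg. Origin: centre of the underside; z up. The +x end is tapered (corners cut 8 by 4 mm), the -x end square (tail edge, 42 mm behind the origin). A black grip rib stands on top over the origin: 36 mm long (x), 12 wide (y), from 10 to 30 mm above the underside
- blue_panel_nose (a point): middle of the tapered end face of the blue panel, 42 mm from the panel's origin along its +x, 5 mm above its underside
- blue_rack: clip slot with the blue cross bar, fixed; place and yaw vary. Origin: on the pad (4 mm thick grey bench pad, top at z = 4 mm) under the middle of the mouth; panels go in along +x. Its 6 mm thick floor starts as a 72 mm wide tongue at x = -70 mm and carries the panel. Clips' ramps start at x = -20, 39 mm either side of the middle, and narrow to 30 mm at x = -3 to 2 (catch face). Side rails from x = 54, 36.5 mm either side; stop at x = 89 mm
- blue_rack_bar (a point): middle of the underside of the blue cross bar: 20 mm inside the mouth, 42 mm above the pad. The bar is 12 mm deep (x 14 to 26 mm of the slot), 8 mm high; posts 46.5 to 52.5 mm either side. A panel's rib passes under it, fingers that hold the rib do not. Nothing of the slot is higher than 50 mm above the pad
- blue_rack_home (a point): where the nose point of the blue panel is when fully home: x 89, y 0, z 11 mm in the slot's frame. The panel's origin is then at x 47, z 6 mm and its tail edge at x 5 mm, 3 mm behind the clips' catch faces. Lips of the side rails reach over the panel here (12 mm above the floor, in to 31 mm from the middle)
- blue_clip_left (a joint): angle of the steel spring clip on the +y side of the blue slot: 0 = relaxed/snapped shut, about 0.1 rad when a panel holds it open; the panel presses it open with a push of some 12 to 22 N to spread both clips, then 6 to 10 N to slide on; a spring (1.0 N m/rad, pressing lightly at 0) shuts it
- blue_clip_right (a joint): angle of the steel spring clip on the -y side of the blue slot: 0 = relaxed/snapped shut, about 0.1 rad when a panel holds it open; the panel presses it open with a push of some 12 to 22 N to spread both clips, then 6 to 10 N to slide on; a spring (1.0 N m/rad, pressing lightly at 0) shuts it
- orange_panel: orange plastic cover panel, loose, 84 mm long (its x) x 70 wide (y) x 10 thick, about 0.12 kg. Origin: centre of the underside; z up. The +x end is tapered (corners cut 8 by 4 mm), the -x end square (tail edge, 42 mm behind the origin). A black grip rib stands on top over the origin: 36 mm long (x), 12 wide (y), from 10 to 30 mm above the underside
- orange_panel_nose (a point): middle of the tapered end face of the orange panel, 42 mm from the panel's origin along its +x, 5 mm above its underside
- orange_rack: clip slot with the orange cross bar, fixed; place and yaw vary. Origin: on the pad (4 mm thick grey bench pad, top at z = 4 mm) under the middle of the mouth; panels go in along +x. Its 6 mm thick floor starts as a 72 mm wide tongue at x = -70 mm and carries the panel. Clips' ramps start at x = -20, 39 mm either side of the middle, and narrow to 30 mm at x = -3 to 2 (catch face). Side rails from x = 54, 36.5 mm either side; stop at x = 89 mm
- orange_rack_bar (a point): middle of the underside of the orange cross bar: 20 mm inside the mouth, 42 mm above the pad. The bar is 12 mm deep (x 14 to 26 mm of the slot), 8 mm high; posts 46.5 to 52.5 mm either side. A panel's rib passes under it, fingers that hold the rib do not. Nothing of the slot is higher than 50 mm above the pad
- orange_rack_home (a point): where the nose point of the orange panel is when fully home: x 89, y 0, z 11 mm in the slot's frame. The panel's origin is then at x 47, z 6 mm and its tail edge at x 5 mm, 3 mm behind the clips' catch faces. Lips of the side rails reach over the panel here (12 mm above the floor, in to 31 mm from the middle)
- orange_clip_left (a joint): angle of the steel spring clip on the +y side of the orange slot: 0 = relaxed/snapped shut, about 0.1 rad when a panel holds it open; the panel presses it open with a push of some 12 to 22 N to spread both clips, then 6 to 10 N to slide on; a spring (1.0 N m/rad, pressing lightly at 0) shuts it
- orange_clip_right (a joint): angle of the steel spring clip on the -y side of the orange slot: 0 = relaxed/snapped shut, about 0.1 rad when a panel holds it open; the panel presses it open with a push of some 12 to 22 N to spread both clips, then 6 to 10 N to slide on; a spring (1.0 N m/rad, pressing lightly at 0) shuts it
- loupe: black cup-shaped loupe, 35 mm across, 30 mm high, loose bystander. Origin: centre of its underside
- tape_white: white tape roll lying flat, 66 mm across, 19 mm high, loose bystander. Origin: centre of its underside
- hex_key: L-shaped steel hex key, 26 x 74 x 5 mm, loose bystander. Origin: centre of its underside
- usb_stick: red memory stick, 17 x 53 x 8 mm, loose bystander. Origin: centre of its underside
- screw_box: clear box of screws, 54 x 52 x 26 mm, loose bystander. Origin: centre of its underside
- glue_dropper: small white glue bottle with red tip, 27 mm across, 80 mm tall, standing between the two slots, loose bystander. Origin: centre of its underside

How it is judged:
At the end, for the whole second after the job is handed in: Each panel is in the slot of its colour, tapered end first and 85 to 93 mm inside the mouth (home is 89), within 6 mm of the centre line and 0.1 rad of the slot's direction, 3 to 10 mm above the pad, at rest; all four clips are shut (under 0.035 rad) (x of blue_panel_nose in the frame of blue_rack between 0.085 and 0.093 m and y of blue_panel_nose in the frame of blue_rack between -0.006 and 0.006 m and z of blue_panel in the frame of blue_rack between 0.003 and 0.01 m and angle between the x axis of blue_panel and the x axis of blue_rack, either way round below 0.1 rad and value of joint each of blue_clip_left, blue_clip_right, orange_clip_left, orange_clip_right below 0.035 rad and linear speed of each of blue_panel, orange_panel below 0.02 m/s and x of orange_panel_nose in the frame of orange_rack between 0.085 and 0.093 m and y of orange_panel_nose in the frame of orange_rack between -0.006 and 0.006 m and z of orange_panel in the frame of orange_rack between 0.003 and 0.01 m and angle between the x axis of orange_panel and the x axis of orange_rack, either way round below 0.1 rad); the robot touches nothing.
It fails at once if one of the six small bystanders is moved more than 30 mm (distance of any of loupe, tape_white, hex_key, usb_stick, screw_box, glue_dropper from where it was at the start of the episode above 0.03 m).
It also fails if it takes over 67 s, if anything falls off the work surface, if the arm or the gripper's body presses on something with over 40 N, if the wrist force passes 120 N, or if a joint passes its speed limit or range.

## Working session

There is one attempt and no reset: what is moved stays moved. The work goes in short steps, Python scripts to look and compute and a shell command to move; the robot and the scene stay as the last step left them, time stands still between calls to the robot, and variables do not carry over. Pictures are saved under pics/ and viewed, about 8 in all and at most 12, crops included, and the job is handed in when it is done.

```bash
mkdir -p pics; python3 - <<'E'
from plant import readout,cams,manip
import cv2,numpy as np
print(readout.observe(), manip.tips_ahead)
for n in ["scene","side","wrist"]:
    p,d=cams.read_camera(n); np.savez(f"pics/{n}0.npz",p=p,d=d)
    cv2.imwrite(f"pics/{n}0.png",p[:,:,::-1])
    c=cams.get_calibration(n); print(n,{k:np.round(v,4).tolist() for k,v in c.items()})
E
```

```text
{'time_s': 0.0, 'joint_pos': array([ 1.11320783e+00,  2.59359629e-01,  1.53609080e+00, -1.87321267e-05,
        1.34802579e+00, -2.02806591e-01]), 'qd': array([-0.00056587,  0.00029052, -0.00080972,  0.00101841, -0.00075792,
        0.00112148]), 'tau': array([-2.28407625e-04, -4.37311471e+01, -2.84004110e+01,  7.18411803e-02,
        4.16040199e-02, -1.83941220e-04]), 'eef_pos': array([0.13836564, 0.53176033, 0.23480566]), 'eef_rot': array([ 0.55976914,  0.43183071, -0.4330213 , -0.55917198]), 'contact_force': array([ 0.26350295, -0.47550516, -0.81065601]), 'wrist_torque': array([0.05749622, 0.0042511 , 0.01019782]), 'finger_gap': 0.9998562361023864} 0.017
scene {'fx': 476.4319, 'fy': 476.4319, 'cx': 320.8657, 'cy': 194.8134, 'D': [-0.0911, 0.0, 0.0, 0.0, 0.0], 'R': [[-0.8754, -0.4833, 0.0089], [-0.3383, 0.5996, -0.7253], [0.3452, -0.638, -0.6884]], 't': [0.5593, 0.1338, 1.0686]}
side {'fx': 464.938, 'fy': 464.938, 'cx': 313.754, 'cy': 196.265, 'D': [-0.06, 0.0, 0.0, 0.0, 0.0], 'R': [[-0.9841, -0.1774, -0.0013], [-0.1172, 0.6558, -0.7458], [0.1331, -0.7338, -0.6662]], 't': [0.568, 0.0112, 1.1867]}
wrist {'fx': 342.5372, 'fy': 342.5372, 'cx': 325.6109, 'cy': 194.3487, 'D': [-0.0087, 0.0, 0.0, 0.0, 0.0], 'R': [[0.2521, 0.9677, -0.0005], [0.9321, -0.2427, 0.2687], [0.2599, -0.0682, -0.9632]], 't': [-0.5495, -0.0314, 0.3892]}
```

View pics/scene0.png

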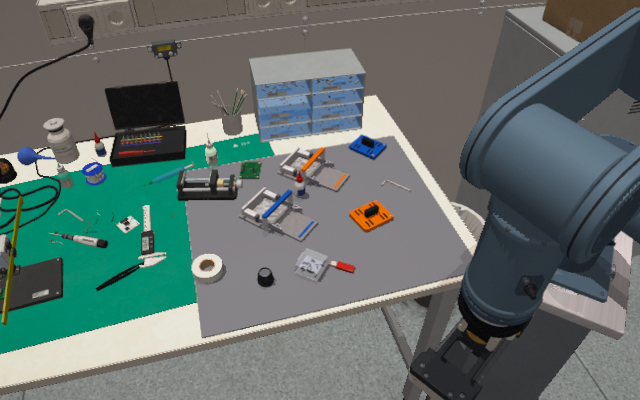

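View pics/side0.png

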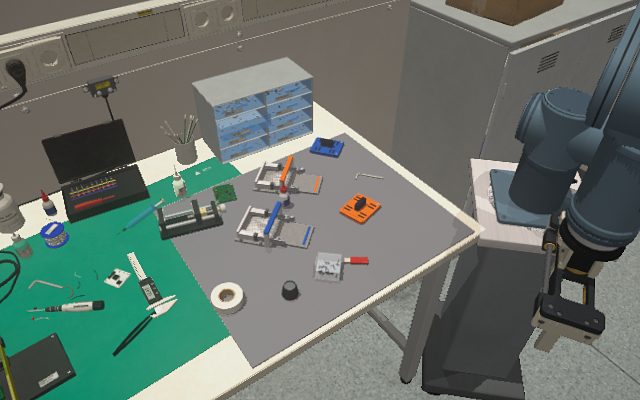

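The scene view shows the orange panel at (372,215) and the blue one at (367,146). The orange slot is near (315,167) and the blue slot near (280,212), both with the mouth to the right (towards the robot). The glue bottle is at (300,185). The side view agrees.

```bash
cat > h.py <<'E'
import numpy as np,cv2
from scipy.spatial.transform import Rotation as Ro
from plant import readout,cams,manip
def cal(n):
    c=cams.get_calibration(n); K=np.array([[c['fx'],0,c['cx']],[0,c['fy'],c['cy']],[0,0,1]]); return K,np.array(c['D'],float),np.array(c['R']),np.array(c['t'])
def rays(uv,C):
    K,D,R,t=C; x=cv2.undistortPoints(np.array(uv,float).reshape(-1,1,2),K,D).reshape(-1,2)
    return np.c_[x,np.ones(len(x))]@R, -R.T@t     # directions with unit depth, centre
def onplane(uv,C,z):
    d,o=rays(uv,C); return o+d*((z-o[2])/d[:,2])[:,None]
def bydepth(uv,dep,C):
    d,o=rays(uv,C); uv=np.array(uv,int); return o+d*dep[uv[:,1],uv[:,0]][:,None]
def proj(X,C):
    K,D,R,t=C; return cv2.projectPoints(np.array(X,float).reshape(-1,1,3),cv2.Rodrigues(R)[0],t,K,D)[0].reshape(-1,2)
def mask(p,col):
    h=cv2.cvtColor(p,cv2.COLOR_RGB2HSV)
    lo,hi={'orange':((5,170,120),(20,255,255)),'blue':((103,150,70),(122,255,255)),'white':((0,0,200),(180,40,255)),'red':((172,170,90),(180,255,255))}[col]
    return cv2.inRange(h,lo,hi)
E
python3 - <<'E'
from h import *
for n in ["scene","side"]:
    f=np.load(f"pics/{n}0.npz");p,d=f['p'],f['d'];C=cal(n)
    for col in ["orange","blue"]:
        k,l,s,c=cv2.connectedComponentsWithStats(mask(p,col))
        for i in range(1,k):
            if s[i,4]<25 or c[i,0]<200 or c[i,0]>420 or c[i,1]>300: continue
            v,u=np.where(l==i); P=bydepth(np.c_[u,v],d,C); P=P[(P[:,2]<.09)&(P[:,0]<1)]
            if len(P)<10: continue
            r=cv2.minAreaRect((P[:,:2]*1000).astype(np.float32))
            print(n,col,s[i,4],np.round(c[i]),"med",np.round(np.median(P,0)*1000),"z",np.round(np.percentile(P[:,2],[5,95])*1000),"rect",np.round(r[0]),np.round(r[1]),round(r[2]))
f=np.load("pics/scene0.npz")
a=cv2.resize(f['p'][125:290,180:420],None,fx=3.3,fy=3.3,interpolation=cv2.INTER_CUBIC)
cv2.imwrite("pics/c1.png",a[:,:,::-1])
E
```

```text
scene orange 130 [312. 159.] med [638.  45.  53.] z [50. 57.] rect [639.  47.] [101.  13.] 89
scene orange 30 [339. 181.] med [560.  47.  11.] z [ 8. 13.] rect [560.  45.] [57.  6.] 88
scene orange 613 [370. 216.] med [434. 127.  14.] z [11. 17.] rect [438. 119.] [84. 72.] 62
scene blue 406 [367. 148.] med [ 551. -109.   14.] z [ 8. 18.] rect [ 559. -120.] [70. 85.] 85
scene blue 164 [277. 203.] med [629. 228.  53.] z [49. 56.] rect [630. 227.] [104.  12.] 86
scene blue 33 [306. 229.] med [551. 233.  10.] z [ 9. 12.] rect [551. 231.] [55.  5.] 86
side orange 105 [286. 168.] med [641.  47.  55.] z [52. 58.] rect [642.  46.] [101.  12.] 90
side orange 520 [359. 209.] med [439. 129.  15.] z [12. 17.] rect [441. 120.] [86. 71.] 62
side blue 223 [326. 147.] med [ 560. -112.   15.] z [13. 18.] rect [ 562. -121.] [71. 83.] 84
side blue 133 [272. 217.] med [632. 231.  55.] z [53. 57.] rect [632. 229.] [103.  10.] 86
side blue 25 [306. 236.] med [553. 241.  12.] z [ 9. 14.] rect [553. 232.] [53.  3.] 86
```

View pics/c1.png

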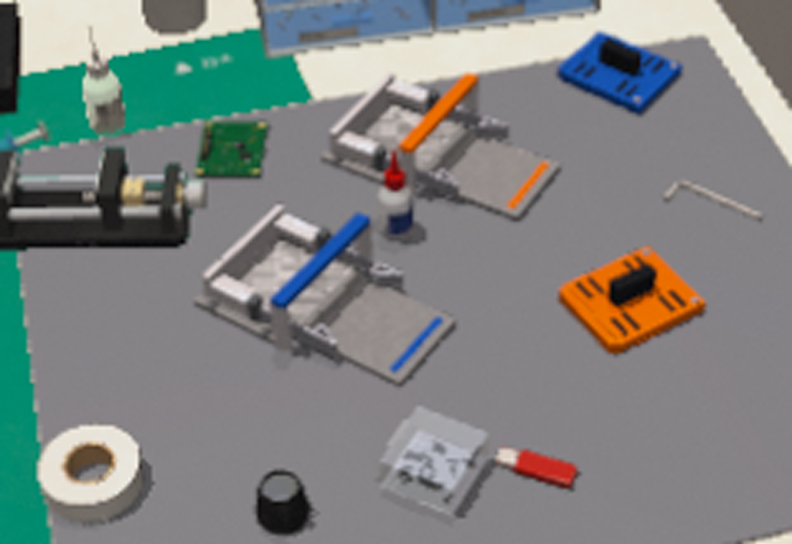

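```bash
cat >> h.py <<'E'
def tool():
    s=readout.observe(); return s,np.array(s['eef_pos']),Ro.from_quat(s['eef_rot']).as_matrix()
def Rdown(yaw,flip=False):
    # tool z (=panel forward) along yaw, y down, x = y cross z
    z=np.array([np.cos(yaw),np.sin(yaw),0]); 
    if flip: z=-z
    y=np.array([0,0,-1.]); return np.c_[np.cross(y,z),y,z]
def goal(pos,Rt):
    s,p,R=tool(); print("shift",np.round(R.T@(np.array(pos)-p)/.025,3),"rotvec",np.round(Ro.from_matrix(R.T@Rt).as_rotvec(),4))
E
python3 - <<'E'
from h import *
s,p,R=tool(); print(R.round(3)); C=cal('wrist'); c=-C[2].T@C[3]
print("cam in tool",(R.T@(c-p)).round(3),"axis in tool",(R.T@C[2][2]).round(3),"imgx",(R.T@C[2][0]).round(3))
f=np.load("pics/scene0.npz");C=cal('scene')
v,u=np.mgrid[0:400,200:420]; P=bydepth(np.c_[u.ravel(),v.ravel()],f['d'],C)
for y in range(-300,0,20):
    print(y,[int(1000*np.max(P[(abs(P[:,1]*1000-y)<10)&(abs(P[:,0]*1000-x)<20),2],initial=-.01)) for x in range(400,800,40)])
# bottle: red tip
v,u=np.where(mask(f['p'],'red')); k=(v<195)&(v>165)&(u>290)&(u<310)
print("tip",np.median(bydepth(np.c_[u[k],v[k]],f['d'],C),0).round(3))
for yaw,fl in ((0,0),(0,1)): goal([.5,.0,.25],Rdown(yaw,fl))
E
```

```text
[[ 0.252 -0.001 -0.968]
 [ 0.968 -0.001  0.252]
 [-0.001 -1.     0.   ]]
cam in tool [-0.    -0.148  0.074] axis in tool [ 0.001  0.963 -0.269] imgx [ 1.    -0.001  0.   ]
-300 [-10, -10, -10, -10, 3, 2, 2, 188, 332, 330]
-280 [-10, -10, -10, 0, 2, 2, 3, 189, 322, 334]
-260 [-10, -10, -10, 2, 1, 2, 2, 193, 192, 338]
-240 [-10, -10, 0, 3, 1, 4, 192, 194, 192, 338]
-220 [-10, -10, 1, 4, 2, 5, 192, 193, 193, 193]
-200 [-10, 2, 5, 6, 5, 189, 191, 193, 192, 193]
-180 [-10, 4, 8, 9, 8, 3, 192, 192, 192, 193]
-160 [3, 4, 8, 15, 18, 17, 191, 192, 191, 192]
-140 [3, 8, 8, 20, 17, 19, 193, 192, 191, 193]
-120 [4, 8, 7, 17, 36, 19, 4, 191, 192, 192]
-100 [9, 9, 9, 18, 18, 17, 7, 4, 192, 192]
-80 [7, 8, 7, 16, 15, 12, 8, 4, 188, 191]
-60 [9, 8, 7, 7, 7, 7, 9, 8, 138, 191]
-40 [7, 8, 8, 7, 9, 8, 7, 8, 140, 188]
-20 [12, 10, 8, 7, 9, 9, 51, 5, 128, 136]
tip [0.622 0.139 0.057]
shift [-16.944  -0.581 -19.358] rotvec [ 2.0000e-03  2.8868e+00 -6.0000e-04]
shift [-16.944  -0.581 -19.358] rotvec [-0.0004 -0.2548 -0.0014]
```

```bash
python3 - <<'E'
from h import *
goal([.42,0,.30],Rdown(0,1))
E
```

```text
shift [-17.753  -2.579 -16.261] rotvec [-0.0004 -0.2548 -0.0014]
```

```bash
G='[-17.75,-2.58,-16.26,0,-0.255,0,93]'; python3 -m inch '[[-17.75,-2.58,-16.26,0,-0.255,0,93],[-17.75,-2.58,-16.26,0,-0.255,0,93],[-17.75,-2.58,-16.26,0,-0.255,0,93],[-17.75,-2.58,-16.26,0,-0.255,0,93],[-17.75,-2.58,-16.26,0,-0.255,0,93],[-17.75,-2.58,-16.26,0,-0.255,0,93],[-17.75,-2.58,-16.26,0,-0.255,0,93],[-17.75,-2.58,-16.26,0,-0.255,0,93]]'; python3 - <<'E'
from h import *
goal([.42,0,.30],Rdown(0,1))
E
```

```text
time_s: 0.95
eef_pos: [0.3238, 0.1807, 0.2783]
eef_rot: [-0.5, -0.5, 0.5, 0.5]
contact_force: [0.8, -1.0, 0.9]
finger_gap: 0.997
shift [-7.23  -0.862 -3.842] rotvec [ 0.      0.0006 -0.001 ]
```

```bash
python3 -m inch '[[-7.23,-0.86,-3.84,0,0,0,93],[-7.23,-0.86,-3.84,0,0,0,93],[-7.23,-0.86,-3.84,0,0,0,93],[-7.23,-0.86,-3.84,0,0,0,93],[-7.23,-0.86,-3.84,0,0,0,93],[-7.23,-0.86,-3.84,0,0,0,93],[-7.23,-0.86,-3.84,0,0,0,93]]'; cat > look.py <<'E'
from h import *
import sys
tag=sys.argv[1]
C=cal('wrist'); p,d=cams.read_camera('wrist'); np.savez(f"pics/{tag}.npz",p=p,d=d); cv2.imwrite(f"pics/{tag}.png",p[:,:,::-1])
for col in ["orange","blue"]:
    k,l,s,c=cv2.connectedComponentsWithStats(mask(p,col))
    for i in range(1,k):
        if s[i,4]<60: continue
        v,u=np.where(l==i); P=bydepth(np.c_[u,v],d,C); zm=np.median(P[:,2]); P=P[abs(P[:,2]-zm)<.004]
        if zm>.07 or len(P)<30: continue
        Q=onplane(np.c_[u,v],C,zm)[:,:2]
        r=cv2.minAreaRect((P[:,:2]*1000).astype(np.float32))
        print(col,s[i,4],np.round(c[i]),"zmed",round(zm*1000,1),"rect",np.round(r[0],1),np.round(r[1],1),round(r[2],1))
        (w,h),a=r[1],np.radians(r[2])
        if s[i,4]>800 and max(w,h)<100:   # panel: compare widths at the ends
            if h>w: a+=np.pi/2
            e=np.array([np.cos(a),np.sin(a)]); n=np.array([-e[1],e[0]]); q=P[:,:2]*1000-r[0]; t=q@e; y=q@n
            print("  long axis",np.degrees(a).round(1),"width +end",np.ptp(y[t>38.5]).round(1),"-end",np.ptp(y[t<-38.5]).round(1))
E
python3 look.py w1
```

```text
time_s: 1.65
eef_pos: [0.4192, 0.001, 0.2995]
eef_rot: [-0.499, -0.5, 0.501, 0.5]
contact_force: [-1.0, 1.2, 0.1]
finger_gap: 1.004
orange 2903 [415. 174.] zmed 13.2 rect [439.5 117.9] [84.2 69.4] 61.4
  long axis 61.4 width +end 62.8 -end 68.7
orange 124 [357. 259.] zmed 9.7 rect [561.2  44.7] [ 5.6 57.7] 0.0
blue 169 [215.  76.] zmed -592.8 rect [ 280.  -317.5] [50.8 27.6] 58.8
blue 122 [192.  86.] zmed -532.6 rect [ 310.2 -363.6] [26.3 62.4] 0.0
blue 1355 [248. 260.] zmed 13.0 rect [ 561.4 -110.7] [47.6 83.3] 81.2
  long axis 171.2 width +end 41.3 -end 44.2
blue 108 [491. 253.] zmed 9.8 rect [552.3 232.9] [57.7  4.4] 86.6
```

View pics/w1.png

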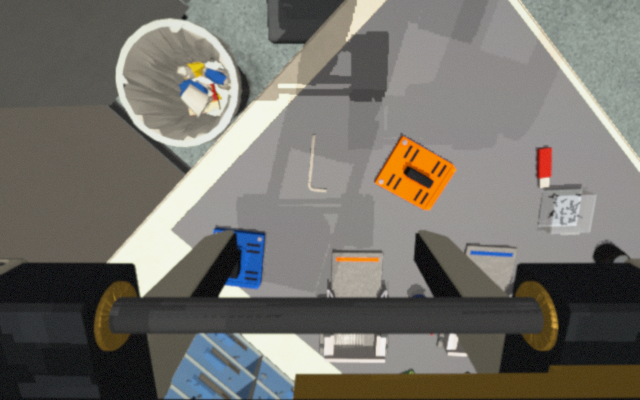

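The wrist view shows the orange panel at (415,174), nose towards world +61°. The blue panel at (240,258) is half hidden by a finger. The stripes of the orange and blue tongues are at (357,259) and (491,253).

```bash
python3 -m inch '[[2,0,-6.4,0,0,0,93],[2,0,-6.4,0,0,0,93],[2,0,-6.4,0,0,0,93],[2,0,-6.4,0,0,0,93],[2,0,-6.4,0,0,0,93]]'; python3 look.py w2;python3 - <<'E'
from h import *
C=cal('wrist');f=np.load("pics/w2.npz")
v,u=np.mgrid[0:400:1,0:640:1]; k=f['d'].ravel()>0; P=bydepth(np.c_[u.ravel(),v.ravel()][k],f['d'],C)*1000
Q=P[(P[:,2]>170)&(P[:,2]<215)&(P[:,0]<800)&(P[:,1]<0)]
if len(Q): print("cab x-y min",np.percentile(Q[:,0]-Q[:,1],[0.5,2,5]).round(),"corner ymin x",Q[Q[:,1].argsort()[:5]].round())
E
```

```text
time_s: 2.2
eef_pos: [0.5797, 0.0547, 0.2982]
eef_rot: [-0.498, -0.501, 0.502, 0.499]
contact_force: [-0.7, 0.3, 0.2]
finger_gap: 1.002
orange 3677 [380.  41.] zmed 13.0 rect [439.8 118. ] [83.8 70.1] 61.3
  long axis 61.3 width +end 65.1 -end 62.1
orange 190 [318. 144.] zmed 9.4 rect [560.6  45.2] [58.6  5.3] 89.9
orange 772 [316. 214.] zmed 52.9 rect [640.4  44.4] [103.5  11.2] 89.0
blue 2989 [187. 142.] zmed 12.9 rect [ 560.5 -121.8] [69.5 83.3] 82.9
  long axis 172.9 width +end 68.4 -end 62.4
blue 160 [466. 139.] zmed 9.7 rect [552.4 232.7] [58.5  4.5] 86.5
blue 740 [468. 208.] zmed 53.1 rect [631.7 227.3] [104.   11.7] 86.2
cab x-y min [809. 810. 812.] corner ymin x [[ 632. -217.  187.]
 [ 630. -216.  189.]
 [ 628. -216.  188.]
 [ 629. -215.  189.]
 [ 628. -215.  189.]]
```

View pics/w2.png

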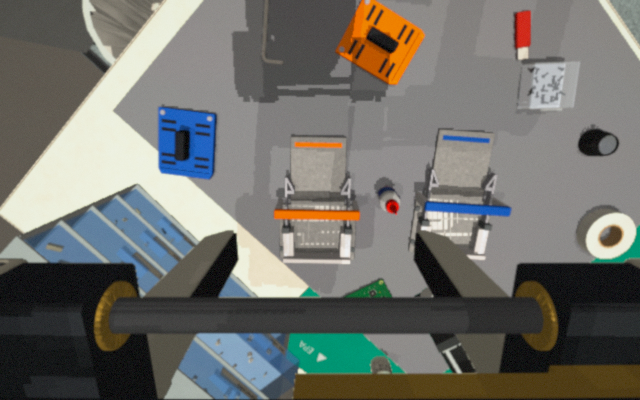

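Here the blue panel at (187,142) has its nose pointing away from the robot (world −7°), with both bars and stripes clear and the bottle at (390,200). I'll take the orange panel first.

```bash
python3 - <<'E'
from h import *
a=np.radians(61.3)
goal([.4348,.1092,.10],Rdown(a,1))
E
```

```text
shift [2.241 7.961 5.708] rotvec [-0.0027 -1.0643  0.0016]
```

```bash
python3 -m inch '[[2.24,2,5.71,0,-0.25,0,60],[2.24,4,5.71,0,-0.5,0,45],[2.24,6,5.71,0,-0.75,0,40],[2.24,7.96,5.71,0,-1.064,0,40],[2.24,7.96,5.71,0,-1.064,0,40],[2.24,7.96,5.71,0,-1.064,0,40],[2.24,7.96,5.71,0,-1.064,0,40],[2.24,7.96,5.71,0,-1.064,0,40]]' 30; python3 - <<'E'
from h import *
a=np.radians(61.3)
goal([.4348,.1092,.034],Rdown(a,1))
E
python3 look.py w3
```

```text
time_s: 3.05
eef_pos: [0.4325, 0.1096, 0.1001]
eef_rot: [-0.173, -0.685, 0.686, 0.176]
contact_force: [0.5, 1.0, 0.4]
finger_gap: 0.434
shift [-0.1    2.644 -0.035] rotvec [-0.002   0.0029  0.0036]
orange 7810 [324. 211.] zmed 13.1 rect [439.5 117.6] [83.5 69.7] 61.5
  long axis 61.5 width +end 60.8 -end 69.4
orange 564 [129. 209.] zmed 9.5 rect [561.1  45.1] [ 8.  59.1] 0.7
orange 77 [ 52. 338.] zmed 50.2 rect [635.2  92.2] [6.5 3.4] 80.5
blue 1561 [25. 19.] zmed 12.4 rect [542.6 -94.2] [19.4 42.8] 81.9Traceback (most recent call last):
  File "look.py", line 18, in <module>
    print("  long axis",np.degrees(a).round(1),"width +end",np.ptp(y[t>38.5]).round(1),"-end",np.ptp(y[t<-38.5]).round(1))
                                                            ~~~~~~^^^^^^^^^^^
    return _methods._ptp(a, axis=axis, out=out, **kwargs)
           ~~~~~~~~~~~~~^^^^^^^^^^^^^^^^^^^^^^^^^^^^^^^^^
    umr_maximum(a, axis, None, out, keepdims),
    ~~~~~~~~~~~^^^^^^^^^^^^^^^^^^^^^^^^^^^^^^
ValueError: zero-size array to reduction operation maximum which has no identity
```

View pics/w3.png

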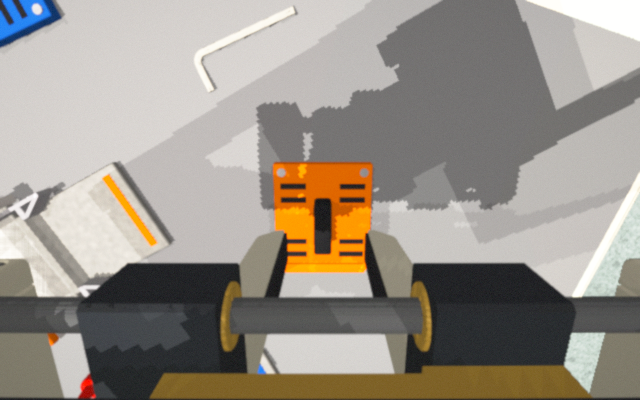

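The rib at (322,225) lies square between the jaws, with the narrow end away from the camera. Going down to grip.

```bash
python3 -m inch '[[-0.1,1.3,-0.03,0,0,0,40],[-0.1,2.2,-0.03,0,0,0,40],[-0.1,2.64,-0.03,0,0,0,40],[-0.1,2.64,-0.03,0,0,0,20],[-0.1,2.64,-0.03,0,0,0,5],[-0.1,2.64,-0.03,0,0,0,5],[-0.1,2.64,-0.03,0,0,0,5],[-0.1,2.64,-0.03,0,0,0,5]]' 50; python3 -m inch '[[0,0,0,0,0,0,5],[0,-0.4,0,0,0,0,5],[0,-1.2,0,0,0,0,5],[0,-2,0,0,0,0,5],[0,-2.4,0,0,0,0,5],[0,-2.4,0,0,0,0,5]]';  python3 - <<'E'
from h import *
# orange slot frame
o=np.array([.6204,.0447,.004]);a=-.012
e=np.array([np.cos(a),np.sin(a),0])
for sx,z in((-75,.10),(-75,.041),(-30,.041)):   # slot x of panel origin
    goal(o*[1,1,0]+e*(sx-10)/1000+[0,0,z],Rdown(a,1))
E
```

```text
time_s: 3.9
eef_pos: [0.4364, 0.1091, 0.0356]
eef_rot: [-0.175, -0.685, 0.685, 0.176]
contact_force: [-2.2, 0.8, 6.6]
finger_gap: 0.123
time_s: 4.5
eef_pos: [0.4376, 0.1091, 0.0971]
eef_rot: [0.176, 0.685, -0.685, -0.175]
contact_force: [-0.0, -0.5, -2.4]
finger_gap: 0.125
shift [-4.648 -0.107  0.342] rotvec [ 0.0022  1.0814 -0.0012]
shift [-4.643  2.253  0.345] rotvec [ 0.0022  1.0814 -0.0012]
shift [-6.232  2.257 -0.502] rotvec [ 0.0022  1.0814 -0.0012]
```

```bash
python3 -m inch '[[-1.5,-0.1,0.2,0,0.15,0,5],[-3,-0.1,0.3,0,0.3,0,5],[-4.65,-0.1,0.34,0,0.45,0,5],[-4.65,-0.1,0.34,0,0.6,0,5],[-4.65,-0.1,0.34,0,0.75,0,5],[-4.65,-0.1,0.34,0,0.9,0,5],[-4.65,-0.1,0.34,0,1.081,0,5],[-4.65,-0.1,0.34,0,1.081,0,5]]'; python3 -m inch '[[0,0,0,0,0,0,5],[0,0,0,0,0,0,5]]'; python3 - <<'E'
from h import *
o=np.array([.6204,.0447,.004]);a=-.012
e=np.array([np.cos(a),np.sin(a),0])
for sx,z in((-68,.10),(-68,.042),(-30,.042)):   # slot x of panel origin
    goal(o*[1,1,0]+e*(sx-10)/1000+[0,0,z],Rdown(a,1))
E
python3 look.py w4
```

```text
time_s: 5.3
eef_pos: [0.5347, 0.0457, 0.0985]
eef_rot: [-0.504, -0.496, 0.496, 0.504]
contact_force: [0.2, -0.2, -2.1]
finger_gap: 0.124
time_s: 5.5
eef_pos: [0.5339, 0.0458, 0.0975]
eef_rot: [-0.503, -0.496, 0.496, 0.505]
contact_force: [0.1, 0.3, -1.6]
finger_gap: 0.123
shift [-0.001 -0.1   -0.338] rotvec [-0.0019 -0.0036  0.0005]
shift [-2.00e-03  2.22e+00 -3.43e-01] rotvec [-0.0019 -0.0036  0.0005]
shift [ 0.004  2.217 -1.863] rotvec [-0.0019 -0.0036  0.0005]
orange 454 [326. 370.] zmed 52.9 rect [637.2  44.1] [30.8  6.4] 89.3
blue 7954 [102. 238.] zmed 12.9 rect [ 560.3 -122.1] [71.2 83.9] 82.7
  long axis 172.7 width +end 69.5 -end 64.4
blue 504 [579. 225.] zmed 9.7 rect [552.3 233.1] [60.6  5.6] 86.2
blue 1473 [558. 354.] zmed 52.8 rect [629.8 202.7] [57.  12.4] 85.5Traceback (most recent call last):
  File "look.py", line 18, in <module>
    print("  long axis",np.degrees(a).round(1),"width +end",np.ptp(y[t>38.5]).round(1),"-end",np.ptp(y[t<-38.5]).round(1))
                                                            ~~~~~~^^^^^^^^^^^
    return _methods._ptp(a, axis=axis, out=out, **kwargs)
           ~~~~~~~~~~~~~^^^^^^^^^^^^^^^^^^^^^^^^^^^^^^^^^
    umr_maximum(a, axis, None, out, keepdims),
    ~~~~~~~~~~~^^^^^^^^^^^^^^^^^^^^^^^^^^^^^^
ValueError: zero-size array to reduction operation maximum which has no identity
```

View pics/w4.png

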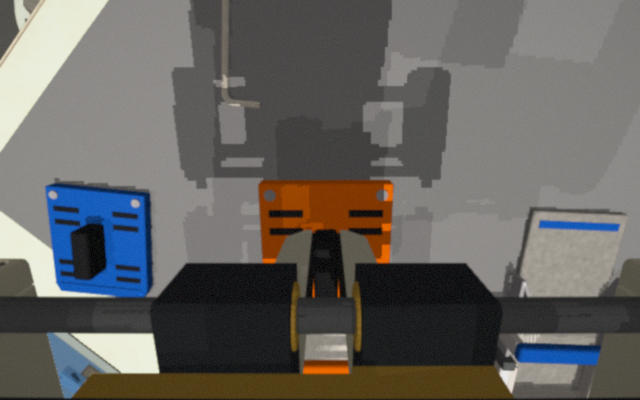

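The panel sits square in the fingers with its tail edge at row 181. Lowering onto the tongue and advancing.

```bash
python3 -m inch '[[0,0.6,-0.34,0,-0.003,0,5],[0,1.3,-0.34,0,-0.003,0,5],[0,1.9,-0.34,0,-0.003,0,5],[0,2.1,-0.34,0,-0.003,0,5],[0,2.2,-0.34,0,-0.003,0,5],[0,2.24,-0.34,0,-0.003,0,5],[0,2.24,-0.34,0,-0.003,0,5],[0,2.24,-0.34,0,-0.003,0,5]]' 60; python3 - <<'E'
from h import *
o=np.array([.6204,.0447,.004]);a=-.012
e=np.array([np.cos(a),np.sin(a),0])
for sx,z in((-35,.042),(8,.042)):
    goal(o*[1,1,0]+e*(sx-10)/1000+[0,0,z],Rdown(a,1))
E
```

```text
time_s: 6.35
eef_pos: [0.5431, 0.0456, 0.0424]
eef_rot: [-0.503, -0.497, 0.497, 0.503]
contact_force: [0.5, -0.4, -1.2]
finger_gap: 0.126
shift [ 0.     0.017 -1.293] rotvec [-0.0001 -0.0004  0.0003]
shift [ 1.000e-03  1.700e-02 -3.013e+00] rotvec [-0.0001 -0.0004  0.0003]
```

```bash
python3 -m inch '[[0,0.06,0,0,0,0,5],[0,0.06,-0.4,0,0,0,5],[0,0.06,-0.8,0,0,0,5],[0,0.06,-1.2,0,0,0,5],[0,0.06,-1.4,0,0,0,5],[0,0.06,-1.6,0,0,0,5],[0,0.06,-1.8,0,0,0,5]]'; python3 -m inch '[[0,0,-0.2,0,0,0,5],[0,0,-0.4,0,0,0,5],[0,0,-0.6,0,0,0,5],[0,0,-0.8,0,0,0,5]]';python3 - <<'E'
from h import *
o=np.array([.6204,.0447,.004]);a=-.012
e=np.array([np.cos(a),np.sin(a),0])
for sx,z in((8,.042),):
    goal(o*[1,1,0]+e*(sx-10)/1000+[0,0,z],Rdown(a,1))
E
```

```text
time_s: 7.05
eef_pos: [0.5778, 0.0458, 0.0415]
eef_rot: [-0.497, -0.492, 0.502, 0.508]
contact_force: [-21.0, 0.7, 20.7]
finger_gap: 0.123
time_s: 7.45
eef_pos: [0.5939, 0.0458, 0.0416]
eef_rot: [-0.495, -0.49, 0.505, 0.51]
contact_force: [-17.0, -0.9, 16.8]
finger_gap: 0.122
shift [-0.032 -0.045 -0.981] rotvec [-0.0304  0.0018  0.0006]
```

```bash
python3 -m inch '[[0,0,-0.3,0,0,0,5],[0,-0.03,-0.6,-0.02,0,0,5],[0,-0.03,-0.9,-0.03,0,0,5],[0,-0.03,-1.15,-0.03,0,0,5],[0,-0.03,-1.15,-0.03,0,0,5]]';python3 - <<'E'
from h import *
o=np.array([.6204,.0447,.004]);a=-.012
e=np.array([np.cos(a),np.sin(a),0])
s,p,R=tool(); print("slot tcp",(np.c_[e,[-e[1],e[0],0],[0,0,1]].T@(p-o))*1000)
for sx,z in((8,.042),):
    goal(o*[1,1,0]+e*(sx-10)/1000+[0,0,z],Rdown(a,1))
E
```

```text
time_s: 7.95
eef_pos: [0.6207, 0.0456, 0.0415]
eef_rot: [-0.501, -0.496, 0.499, 0.504]
contact_force: [-9.0, -1.2, 6.7]
finger_gap: 0.121
slot tcp [ 0.29016498  0.87401656 37.50359973]
shift [-0.035 -0.019  0.092] rotvec [-0.0056  0.0023  0.0005]
```

```bash
python3 -m inch '[[0,0,0,0,0,0,24],[0,0,0,0,0,0,24],[0,-0.8,0.05,0,0,0,24],[0,-1.6,0.1,0,0,0,24],[0,-1.8,1.5,0,0,0,0],[0,-1.8,2.3,0,0,0,0],[0,-1.8,2.3,0,0,0,0],[0,-1.8,2.3,0,0,0,0]]' 20; python3 - <<'E'
from h import *
C=cal('wrist'); p,d=cams.read_camera('wrist'); np.savez("pics/w5.npz",p=p,d=d); cv2.imwrite("pics/w5.png",p[:,:,::-1])
o=np.array([.6204,.0447,.004]);a=-.012
e=np.array([np.cos(a),np.sin(a),0])
print(tool()[0]['finger_gap'])
goal(o*[1,1,0]+e*(-52)/1000+[0,0,.0295],Rdown(a,1))
E
```

```text
time_s: 8.75
eef_pos: [0.5646, 0.046, 0.0873]
eef_rot: [-0.502, -0.497, 0.498, 0.503]
contact_force: [0.8, -0.2, 0.8]
finger_gap: 0.01
0.003129130962585836
shift [-0.023  2.307 -0.144] rotvec [-0.0034  0.0021  0.0004]
```

View pics/w5.png

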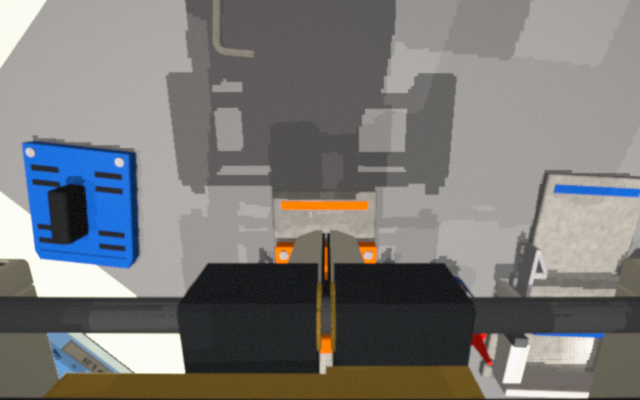

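The panel stays in the slot with its tail edge at row 243 and the fingers closed above it. I'll compute the tail's slot x before descending.

```bash
python3 - <<'E'
from h import *
C=cal('wrist'); X=onplane([[281,243],[370,243]],C,.02); print(X.round(4), (X[:,0]-.6204)*1000)
E
```

```text
[[0.5847 0.0154 0.02  ]
 [0.5853 0.0759 0.02  ]] [-35.73582203 -35.10508043]
```

```bash
python3 -m inch '[[-0.02,1,0,0,0,0,0],[-0.02,2,0,0,0,0,0],[-0.02,2.3,0,0,0,0,0],[-0.02,2.3,-0.3,0,0,0,0],[-0.02,2.3,-0.7,0,0,0,0],[-0.02,2.3,-1.1,0,0,0,0],[-0.02,2.3,-1.4,0,0,0,0],[-0.02,2.3,-1.6,0,0,0,0]]'; python3 - <<'E'
from h import *
o=np.array([.6204,.0447,.004]);a=-.012
e=np.array([np.cos(a),np.sin(a),0])
s,p,R=tool(); print("slot tcp",(np.c_[e,[-e[1],e[0],0],[0,0,1]].T@(p-o))*1000)
goal(o*[1,1,0]+e*(-2.5)/1000+[0,0,.0295],Rdown(a,1))
E
```

```text
time_s: 9.6
eef_pos: [0.6035, 0.045, 0.0294]
eef_rot: [-0.5, -0.496, 0.5, 0.505]
contact_force: [-9.7, -0.6, 5.8]
finger_gap: 0.005
slot tcp [-16.92921123   0.13325439  25.3958484 ]
shift [-0.007 -0.009 -0.577] rotvec [-0.0086  0.0025  0.0004]
```

Pushing at about 10 N, as expected. Continuing to the stop in small steps.

```bash
python3 -m inch '[[0,0,-0.25,0,0,0,0],[0,0,-0.4,-0.01,0,0,0],[0,0,-0.52,-0.01,0,0,0],[0,0,-0.6,-0.01,0,0,0],[0,0,-0.64,-0.01,0,0,0]]'; python3 - <<'E'
from h import *
o=np.array([.6204,.0447,.004]);a=-.012
e=np.array([np.cos(a),np.sin(a),0])
s,p,R=tool(); print("slot tcp",(np.c_[e,[-e[1],e[0],0],[0,0,1]].T@(p-o))*1000)
E
```

```text
time_s: 10.1
eef_pos: [0.6166, 0.0451, 0.0295]
eef_rot: [-0.501, -0.496, 0.499, 0.504]
contact_force: [-14.4, -0.9, 11.7]
finger_gap: 0.002
slot tcp [-3.84147699  0.38654868 25.48450715]
```

```bash
python3 -m inch '[[0,0,-0.08,0,0,0,0],[0,0,-0.16,0,0,0,0],[0,0,-0.2,0,0,0,0]]'; python3 -m inch '[[0,0,-0.08,0,0,0,0],[0,0,-0.12,0,0,0,0]]'
```

```text
time_s: 10.4
eef_pos: [0.6168, 0.0455, 0.0295]
eef_rot: [-0.497, -0.494, 0.502, 0.507]
contact_force: [-18.9, -0.9, 15.3]
finger_gap: 0.006
time_s: 10.6
eef_pos: [0.6169, 0.0456, 0.0296]
eef_rot: [-0.495, -0.492, 0.504, 0.508]
contact_force: [-13.7, -0.8, 10.2]
finger_gap: 0.006
```

```bash
python3 -m inch '[[0,0,0.3,0,0,0,0],[0,-0.5,1.5,0,0,0,0],[0,-2.5,3,0,0,0,0],[0,-3.5,4,0,0,0,0],[0,-3.5,4,0,0,0,0],[0,-3.5,4,0,0,0,0]]'; python3 - <<'E'
from h import *
for n in ("wrist","scene"):
    C=cal(n); p,d=cams.read_camera(n); np.savez(f"pics/{n}6.npz",p=p,d=d)
    u=proj([[.62,.045,.02]],C)[0].astype(int); print(n,u)
    h=(100,130) if n=="wrist" else (45,60)
    y0=max(u[1]-h[0],0);x0=max(u[0]-h[1],0); a=p[y0:u[1]+h[0],x0:u[0]+h[1]]
    k=500/a.shape[1]; print(x0,y0,k); cv2.imwrite(f"pics/{n}6.png",cv2.resize(a,None,fx=k,fy=k,interpolation=cv2.INTER_CUBIC)[:,:,::-1])
a=cv2.imread("pics/wrist6.png");b=cv2.imread("pics/scene6.png");h=min(len(a),len(b)); cv2.imwrite("pics/c6.png",cv2.resize(np.hstack([a[:h],b[:h]]),None,fx=.8,fy=.8))
E
```

```text
time_s: 11.2
eef_pos: [0.5209, 0.0462, 0.1214]
eef_rot: [-0.497, -0.493, 0.503, 0.507]
contact_force: [0.1, 0.1, 0.0]
finger_gap: 0.006
wrist [325 316]
195 216 1.9230769230769231
scene [318 170]
258 125 4.166666666666667
```

View pics/c6.png

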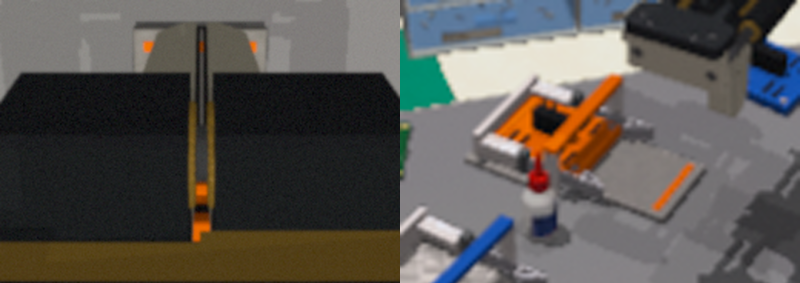

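```bash
python3 -m inch '[[0,-2,-0.5,0,0,0,0],[0,-4,-2,0,0,0,0],[0,-5,-4,0,0,0,0],[0,-5,-6,0,0,0,0],[0,-5,-6.6,0,0,0,0],[0,-5,-6.6,0,0,0,0],[0,-5,-6.6,0,0,0,0]]'; python3 - <<'E'
from h import *
C=cal("wrist"); p,d=cams.read_camera("wrist"); np.savez("pics/w7.npz",p=p,d=d)
o=np.array([.6204,.0447,.004]);a=-.012;R=np.c_[[np.cos(a),np.sin(a),0],[-np.sin(a),np.cos(a),0],[0,0,1]]
m=mask(p,'orange');v,u=np.where(m); P=(bydepth(np.c_[u,v],d,C)-o)@R*1000
for nm,zl,zh in(("panel",12,20),("bar",45,55),("stripe",2,9)):
    q=P[(P[:,2]>zl)&(P[:,2]<zh)&(abs(P[:,1])<60)&(P[:,0]>-80)&(P[:,0]<110)]
    print(nm,len(q),np.percentile(q,[1,99],axis=0).round(1).tolist())
u=proj([o+R@[.02,0,.016]],C)[0].astype(int);print(u)
y0,x0=max(u[1]-100,0),max(u[0]-130,0);c=p[y0:u[1]+100,x0:u[0]+130]; cv2.imwrite("pics/c7.png",cv2.resize(c,None,fx=3,fy=3,interpolation=cv2.INTER_CUBIC)[:,:,::-1]);print(x0,y0)
E
```

```text
time_s: 12.0
eef_pos: [0.6883, 0.0447, 0.237]
eef_rot: [-0.495, -0.491, 0.505, 0.509]
contact_force: [-0.4, -0.8, -0.1]
finger_gap: 0.005
panel 3096 [[6.1, -33.4, 13.3], [88.1, 34.0, 16.8]]
bar 1325 [[14.7, -50.7, 46.0], [26.1, 49.7, 50.7]]
stripe 329 [[-62.3, -29.5, 4.1], [-57.0, 28.9, 7.1]]
[324 130]
194 30
```

View pics/c7.png

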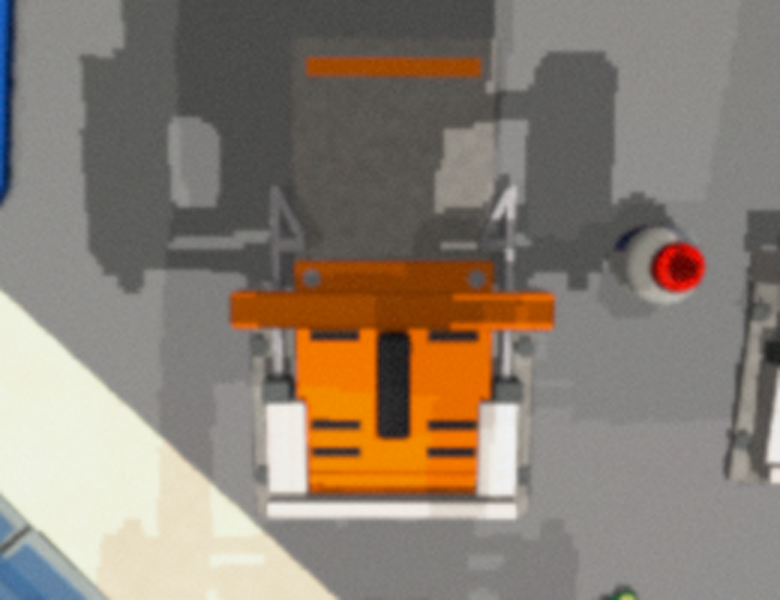

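Orange is home: the tail is at x 6 and the nose at x 88, and both clips are shut behind the tail (at about (285,240) and (503,240) in the crop). The bottle is still standing. Next the blue panel, gripped with an 8° lean away from the drawer cabinet.

```bash
cat >> h.py <<'E'
def Rlean(yaw,deg=8): return Rdown(yaw,1)@Ro.from_euler('x',-deg,degrees=True).as_matrix()
E
python3 - <<'E'
from h import *
a=np.radians(-7.0); e=np.array([np.cos(a),np.sin(a),0])
goal(np.array([.5604,-.1219,.15])-e*.012,Rlean(a))
E
```

```text
shift [-6.659  3.657  5.413] rotvec [-0.1674  0.1141  0.0076]
```

```bash
python3 -m inch '[[-2,0.5,3,-0.05,0.03,0,40],[-4,1,5.41,-0.1,0.06,0,40],[-5.5,2,5.41,-0.167,0.114,0.0076,40],[-6.66,3.66,5.41,-0.167,0.114,0.0076,40],[-6.66,3.66,5.41,-0.167,0.114,0.0076,40],[-6.66,3.66,5.41,-0.167,0.114,0.0076,40],[-6.66,3.66,5.41,-0.167,0.114,0.0076,40]]'; sed -i 's/np.ptp(y\[t>38.5\])/np.ptp(y[t>38.5],initial=0)/' look.py; python3 - <<'E'
from h import *
C=cal("wrist"); p,d=cams.read_camera("wrist"); cv2.imwrite("pics/w8.png",p[:,:,::-1])
v,u=np.where(mask(p,'blue')); P=bydepth(np.c_[u,v],d,C)*1000
P=P[(abs(P[:,2]-13)<4)&(abs(P[:,1]+120)<60)]; r=cv2.minAreaRect(P[:,:2].astype(np.float32)); print(r)
a=np.radians(-7.0); e=np.array([np.cos(a),np.sin(a),0])
goal(np.array([.5604,-.1219,.035])-e*.012,Rlean(a))
E
```

```text
time_s: 12.75
eef_pos: [0.5472, -0.1206, 0.1496]
eef_rot: [0.565, 0.499, -0.434, -0.493]
contact_force: [0.9, 0.2, 1.4]
finger_gap: 0.426
((560.1663818359375, -122.56802368164062), (69.02136993408203, 83.28797149658203), 82.85074615478516)
shift [-0.009  4.578  0.64 ] rotvec [ 0.0003 -0.0008  0.0001]
```

View pics/w8.png

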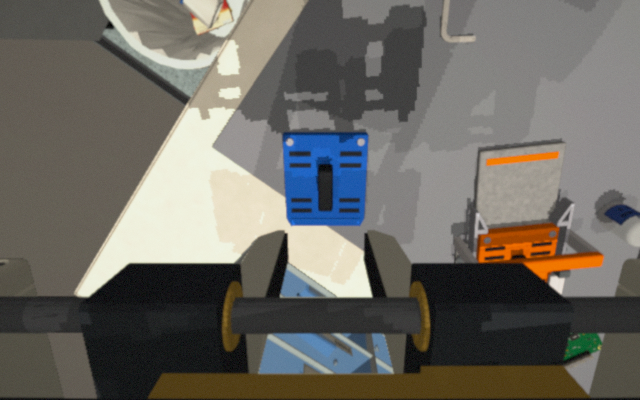

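The blue panel and its rib at (325,187) are square to the jaws, narrow end away from the robot. Straight down and grip.

```bash
python3 -m inch '[[-0.01,1.4,0.2,0,0,0,40],[-0.01,2.8,0.39,0,0,0,40],[-0.01,4,0.56,0,0,0,40],[-0.01,4.58,0.64,0,0,0,40],[-0.01,4.58,0.64,0,0,0,40],[-0.01,4.58,0.64,0,0,0,5],[-0.01,4.58,0.64,0,0,0,5],[-0.01,4.58,0.64,0,0,0,5]]' 60; python3 -m inch '[[0,0,0,0,0,0,5],[0,0,0,0,0,0,5],[0,0,0,0,0,0,5]]'; python3 - <<'E'
from h import *
a=np.radians(-7.0); e=np.array([np.cos(a),np.sin(a),0]);s,p,R=tool()
print("origin ahead of tcp",e@(np.array([.5603,-.1222,0])-p))
goal(p+[0,0,.1],R)
E
```

```text
time_s: 13.6
eef_pos: [0.5495, -0.1205, 0.0364]
eef_rot: [0.566, 0.5, -0.434, -0.49]
contact_force: [-0.3, -0.8, -0.1]
finger_gap: 0.221
time_s: 13.9
eef_pos: [0.55, -0.1207, 0.0373]
eef_rot: [0.567, 0.501, -0.434, -0.49]
contact_force: [-1.4, 0.9, 6.2]
finger_gap: 0.124
origin ahead of tcp 0.010364201623212978
shift [-0.004 -3.959 -0.574] rotvec [0. 0. 0.]
```

```bash
python3 -m inch '[[0,-0.4,-0.06,0,0,0,5],[0,-1.2,-0.18,0,0,0,5],[0,-2.4,-0.3,0,0,0,5],[0,-3.6,-0.3,0,0,0,5],[0,-4.8,-0.3,0,0,0,5],[0,-4.8,-0.3,0,0,0,5]]'; python3 - <<'E'
from h import *
o=np.array([.6117,.2287,0]);a=-.067
e=np.array([np.cos(a),np.sin(a),0]); print(tool()[1])
goal(o+e*(-.0784)+[0,0,.13],Rlean(a))
E
```

```text
time_s: 14.5
eef_pos: [0.5423, -0.1204, 0.1619]
eef_rot: [0.569, 0.502, -0.433, -0.487]
contact_force: [0.7, -0.6, -1.5]
finger_gap: 0.124
[ 0.54229862 -0.12041253  0.1618817 ]
shift [14.029  0.899  2.246] rotvec [ 0.0117 -0.0546 -0.0115]
```

```bash
python3 -m inch '[[1.8,0,0.3,0,-0.01,0,5],[3.6,0,0.6,0,-0.02,0,5],[5.4,0,0.9,0,-0.03,0,5],[7.2,0,1.2,0,-0.04,0,5],[9,0,1.5,0,-0.054,0,5],[10.8,0,1.8,0,-0.054,0,5],[12.4,0,2,0.01,-0.054,-0.01,5],[13.4,0,2.2,0.01,-0.054,-0.01,5]]'; python3 -m inch '[[0.2,0,0,0,0,0,5],[0.4,0,0,0,0,0,5],[0.5,0.2,0,0,0,0,5],[0.5,0.2,0,0,0,0,5]]'; cat >> h.py <<'E'
def blue(sx,z,lean=8):
    o=np.array([.6117,.2287,0]);a=-.067; e=np.array([np.cos(a),np.sin(a),0]);n=np.array([-e[1],e[0],0])
    p=tool()[1]-o; print("slot tcp",(e@p*1000).round(1),(n@p*1000).round(1)); goal(o+e*sx/1000+[0,0,z],Rlean(a,lean))
E
python3 - <<'E'
from h import *
blue(-78.4,.0433)
C=cal("wrist"); p,d=cams.read_camera("wrist"); cv2.imwrite("pics/w9.png",p[:,:,::-1])
E
```

```text
time_s: 15.3
eef_pos: [0.5285, 0.2213, 0.1512]
eef_rot: [0.551, 0.515, -0.449, -0.479]
contact_force: [0.9, -1.1, -1.0]
finger_gap: 0.12
time_s: 15.7
eef_pos: [0.5297, 0.2327, 0.1452]
eef_rot: [0.551, 0.515, -0.449, -0.479]
contact_force: [0.1, -0.0, -2.0]
finger_gap: 0.124
slot tcp -82.1 -1.5
shift [0.069 4.057 0.414] rotvec [-0.0017  0.0001 -0.0019]
```

View pics/w9.png

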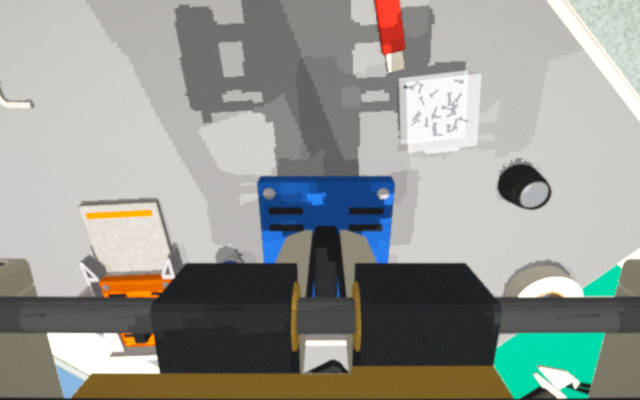

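The blue panel is held square (tail at row 178). Lowering onto the blue tongue.

```bash
python3 -m inch '[[0.07,1,0.1,0,0,0,5],[0.07,2.2,0.22,0,0,0,5],[0.07,3.2,0.33,0,0,0,5],[0.07,3.8,0.4,0,0,0,5],[0.07,4.0,0.41,0,0,0,5],[0.07,4.06,0.41,0,0,0,5],[0.07,4.06,0.41,0,0,0,5]]'; python3 - <<'E'
from h import *
blue(-78.4,.0433); blue(-2,.0433)
E
```

```text
time_s: 16.45
eef_pos: [0.5345, 0.2334, 0.0442]
eef_rot: [0.552, 0.515, -0.448, -0.479]
contact_force: [0.4, 0.1, -1.9]
finger_gap: 0.123
slot tcp -77.3 -0.5
shift [0.021 0.03  0.047] rotvec [-0.0003 -0.0011 -0.0017]
slot tcp -77.3 -0.5
shift [ 0.025  0.454 -2.979] rotvec [-0.0003 -0.0011 -0.0017]
```

```bash
python3 -m inch '[[0.02,0.06,0,0,0,0,5],[0.02,0.12,-0.4,0,0,0,5],[0.02,0.18,-0.8,0,0,0,5],[0.02,0.23,-1.2,0,0,0,5],[0.02,0.26,-1.4,0,0,0,5],[0.02,0.29,-1.6,0,0,0,5],[0.02,0.31,-1.8,0,0,0,5],[0.02,0.34,-2,0,0,0,5]]'; python3 - <<'E'
from h import *
blue(-2,.0430)
E
```

```text
time_s: 17.25
eef_pos: [0.5822, 0.2308, 0.0433]
eef_rot: [0.551, 0.513, -0.45, -0.48]
contact_force: [-15.0, 1.1, 15.0]
finger_gap: 0.126
slot tcp -29.5 0.1
shift [-0.004  0.158 -1.09 ] rotvec [-0.0058 -0.0005 -0.0023]
```

```bash
python3 -m inch '[[0,0.04,-0.3,0,0,0,5],[0,0.08,-0.6,-0.006,0,0,5],[0,0.12,-0.9,-0.006,0,0,5],[0,0.16,-1.1,-0.006,0,0,5],[0,0.17,-1.2,-0.006,0,0,5],[0,0.17,-1.2,-0.006,0,0,5]]'; python3 - <<'E'
from h import *
blue(-2,.0430)
E
```

```text
time_s: 17.85
eef_pos: [0.6107, 0.2289, 0.0433]
eef_rot: [0.551, 0.514, -0.45, -0.48]
contact_force: [-9.2, 0.3, 7.7]
finger_gap: 0.122
slot tcp -1.0 0.2
shift [-0.007  0.007  0.04 ] rotvec [-0.004  -0.0005 -0.0027]
```

```bash
python3 -m inch '[[0,0,0,0,0,0,24],[0,0,0,0,0,0,24],[0,-0.8,-0.05,0,0,0,24],[0,-1.6,-0.1,0,0,0,24],[0,-1.8,1.5,0,0,0,0],[0,-1.8,2.2,0,0,0,0],[0,-1.8,2.2,0,0,0,0],[0,-1.8,2.2,0,0,0,0]]' 20; python3 - <<'E'
from h import *
blue(-55,.085,0);blue(-53,.0295,0)
C=cal("wrist"); p,d=cams.read_camera("wrist"); v,u=np.where(mask(p,'blue'))
o=np.array([.6117,.2287,.004]);a=-.067;R=np.c_[[np.cos(a),np.sin(a),0],[-np.sin(a),np.cos(a),0],[0,0,1]]
P=(bydepth(np.c_[u,v],d,C)-o)@R*1000; q=P[(abs(P[:,2]-16)<4)&(abs(P[:,1])<36)]
print(len(q),np.percentile(q,[1,99],axis=0).round(1).tolist())
E
```

```text
time_s: 18.65
eef_pos: [0.5514, 0.2333, 0.081]
eef_rot: [0.551, 0.514, -0.449, -0.479]
contact_force: [-0.4, -0.8, 0.2]
finger_gap: 0.007
slot tcp -60.4 0.6
shift [-0.022 -0.128 -0.237] rotvec [ 0.1376 -0.0005 -0.0022]
slot tcp -60.4 0.6
shift [-0.018  2.082 -0.012] rotvec [ 0.1376 -0.0005 -0.0022]
580 [[-33.0, -34.3, 12.3], [-10.2, 34.6, 16.2]]
```

```bash
python3 -m inch '[[-0.02,0,0,0.07,0,0,0],[-0.02,0.5,0,0.1376,0,-0.002,0],[-0.02,1.5,0,0.1376,0,-0.002,0],[-0.02,2.08,0,0.1376,0,-0.002,0],[-0.02,2.08,0,0.1376,0,-0.002,0]]'; python3 - <<'E'
from h import *
blue(-2.5,.0295,0)
E
```

```text
time_s: 19.2
eef_pos: [0.5602, 0.2317, 0.0283]
eef_rot: [0.517, 0.483, -0.483, -0.517]
contact_force: [-0.1, -0.3, 0.6]
finger_gap: 0.008
slot tcp -51.6 -0.4
shift [ 0.019 -0.049 -1.965] rotvec [ 0.0002 -0.0016 -0.0003]
```

```bash
python3 -m inch '[[0.02,-0.05,-0.3,0,0,0,0],[0.02,-0.05,-0.6,0,0,0,0],[0.02,-0.05,-0.9,0,0,0,0],[0.02,-0.05,-1.2,0,0,0,0],[0.02,-0.05,-1.5,0,0,0,0],[0.02,-0.05,-1.8,0,0,0,0],[0.02,-0.05,-2,0,0,0,0],[0.02,-0.05,-2.1,0,0,0,0]]'; python3 - <<'E'
from h import *
blue(-2.5,.0295,0)
E
```

```text
time_s: 20.0
eef_pos: [0.6069, 0.2286, 0.029]
eef_rot: [-0.514, -0.479, 0.486, 0.52]
contact_force: [-21.8, -0.2, 15.9]
finger_gap: 0.005
slot tcp -4.8 -0.4
shift [ 0.016 -0.022 -0.092] rotvec [-0.013  -0.0016 -0.0023]
```

```bash
python3 -m inch '[[0,0,-0.1,0,0,0,0],[0,0,-0.2,0,0,0,0],[0,0,-0.25,0,0,0,0]]'; python3 -m inch '[[0,0,0.3,0,0,0,0],[0,-0.5,1.5,0,0,0,0],[0,-2.5,2.5,0,0,0,0],[0,-4.5,2.5,0,0,0,0],[0,-6.5,1,0,0,0,0],[0,-8,-1,0,0,0,0],[0,-8,-3,0,0,0,0],[0,-8,-3,0,0,0,0]]'; python3 -m inch '[[0,0,0,0,0,0,0],[0,0,0,0,0,0,0]]'; python3 - <<'E'
from h import *
C=cal("wrist"); p,d=cams.read_camera("wrist"); np.savez("pics/w10.npz",p=p,d=d)
for col,o,a in(('blue',[.6117,.2287,.004],-.067),('orange',[.6204,.0447,.004],-.012)):
    o=np.array(o);R=np.c_[[np.cos(a),np.sin(a),0],[-np.sin(a),np.cos(a),0],[0,0,1]]
    v,u=np.where(mask(p,col)); P=(bydepth(np.c_[u,v],d,C)-o)@R*1000
    for nm,zl,zh in(("panel",12,20),("bar",45,55),("stripe",2,9)):
        q=P[(P[:,2]>zl)&(P[:,2]<zh)&(abs(P[:,1])<60)&(P[:,0]>-80)&(P[:,0]<110)]
        if len(q): print(col,nm,len(q),np.percentile(q,[1,99],axis=0).round(1).tolist())
    if col=='blue':
        u=proj([o+R@[.02,0,.016]],C)[0].astype(int);print(u)
        y0,x0=max(u[1]-100,0),max(u[0]-130,0);c=p[y0:u[1]+100,x0:u[0]+130]; cv2.imwrite("pics/c10.png",cv2.resize(c,None,fx=3,fy=3,interpolation=cv2.INTER_CUBIC)[:,:,::-1])
E
```

```text
time_s: 20.3
eef_pos: [0.6071, 0.2284, 0.0289]
eef_rot: [-0.511, -0.475, 0.49, 0.522]
contact_force: [-21.5, 0.2, 15.8]
finger_gap: 0.009
time_s: 21.1
eef_pos: [0.6917, 0.223, 0.2298]
eef_rot: [-0.513, -0.477, 0.488, 0.521]
contact_force: [0.4, 0.3, -0.0]
finger_gap: 0.006
time_s: 21.3
eef_pos: [0.6922, 0.2226, 0.2296]
eef_rot: [-0.513, -0.477, 0.487, 0.521]
contact_force: [-0.5, -0.5, -0.1]
finger_gap: 0.006
blue panel 3326 [[5.8, -31.1, 13.2], [86.9, 35.9, 16.8]]
blue bar 1378 [[15.1, -49.8, 46.8], [26.2, 50.6, 50.7]]
blue stripe 297 [[-61.7, -28.3, 3.3], [-56.9, 28.4, 7.2]]
[326 116]
orange panel 2989 [[6.1, -33.3, 13.1], [88.5, 34.6, 16.7]]
orange bar 1371 [[14.6, -50.1, 45.8], [26.3, 51.6, 50.5]]
orange stripe 334 [[-62.1, -39.4, 3.4], [41.1, 28.8, 7.3]]
```

The picture limit is reached, so I'll check the clips numerically, comparing the depth points of the blue clips with the orange ones already seen shut.

```bash
python3 - <<'E'
from h import *
C=cal("wrist");
f=np.load("pics/w10.npz");p,d=f['p'],f['d']
v,u=np.mgrid[0:260,0:640]; uv=np.c_[u.ravel(),v.ravel()]; A=bydepth(uv,d,C)
for col,o,a in(('blue',[.6117,.2287,.004],-.067),('orange',[.6204,.0447,.004],-.012)):
    R=np.c_[[np.cos(a),np.sin(a),0],[-np.sin(a),np.cos(a),0],[0,0,1]]; P=(A-o)@R*1000
    m=mask(p,col)[:260].ravel()>0
    for sgn in(1,-1):
        k=(P[:,2]>10)&(P[:,2]<30)&~m&(P[:,1]*sgn>22)&(P[:,1]*sgn<46)
        print(col,sgn,[(x,int((s:=k&(abs(P[:,0]-x)<1.5)).sum()),P[s,1].__mul__(sgn).min(initial=99).round(1),P[s,2].max(initial=0).round()) for x in(-17,-12,-8,-4,-1,2)])
    for lo,hi in((-30,-15),(-8,8),(15,30)):
        q=P[m&(abs(P[:,2]-16)<4)&(P[:,1]>lo)&(P[:,1]<hi)]; print("  band",lo,hi,"tail",np.percentile(q[:,0],.5).round(1),"nose",np.percentile(q[:,0],99.5).round(1),"bottom z",(np.median(q[:,2])-10).round(1))
E
```

```text
blue 1 [(-17, 19, np.float64(36.5), np.float64(20.0)), (-12, 26, np.float64(34.0), np.float64(20.0)), (-8, 24, np.float64(32.0), np.float64(20.0)), (-4, 28, np.float64(30.6), np.float64(20.0)), (-1, 39, np.float64(30.3), np.float64(20.0)), (2, 20, np.float64(30.7), np.float64(21.0))]
blue -1 [(-17, 17, np.float64(36.0), np.float64(20.0)), (-12, 24, np.float64(33.7), np.float64(20.0)), (-8, 24, np.float64(31.5), np.float64(20.0)), (-4, 28, np.float64(30.3), np.float64(20.0)), (-1, 39, np.float64(29.5), np.float64(20.0)), (2, 34, np.float64(22.7), np.float64(21.0))]
  band -30 -15 tail 3.5 nose 85.5 bottom z 4.9
  band -8 8 tail 3.5 nose 85.6 bottom z 4.9
  band 15 30 tail 4.6 nose 86.6 bottom z 4.9
orange 1 [(-17, 25, np.float64(36.6), np.float64(20.0)), (-12, 31, np.float64(34.4), np.float64(21.0)), (-8, 36, np.float64(32.4), np.float64(20.0)), (-4, 42, np.float64(30.2), np.float64(20.0)), (-1, 44, np.float64(29.9), np.float64(20.0)), (2, 28, np.float64(30.6), np.float64(21.0))]
orange -1 [(-17, 32, np.float64(35.9), np.float64(20.0)), (-12, 37, np.float64(33.7), np.float64(20.0)), (-8, 42, np.float64(31.3), np.float64(20.0)), (-4, 47, np.float64(29.1), np.float64(20.0)), (-1, 49, np.float64(28.6), np.float64(20.0)), (2, 32, np.float64(30.0), np.float64(20.0))]
  band -30 -15 tail 4.7 nose 87.7 bottom z 4.7
  band -8 8 tail 4.6 nose 87.7 bottom z 4.7
  band 15 30 tail 4.6 nose 87.5 bottom z 4.8
```

```bash
python3 - <<'E'
from h import *
C=cal("wrist"); f=np.load("pics/w10.npz");p,d=f['p'],f['d']
v,u=np.mgrid[0:262,0:640]; A=bydepth(np.c_[u.ravel(),v.ravel()],d,C)
for col,o,a in(('blue',[.6117,.2287,.004],-.067),('orange',[.6204,.0447,.004],-.012)):
    R=np.c_[[np.cos(a),np.sin(a),0],[-np.sin(a),np.cos(a),0],[0,0,1]]; P=(A-o)@R*1000
    for lo,hi in((-28,-10),(-8,8),(10,28)):
        b=(P[:,1]>lo)&(P[:,1]<hi)&(P[:,0]>80)&(P[:,0]<102)
        print(col,lo,hi,[(x,P[b&(abs(P[:,0]-x)<.75),2].max(initial=-9).round(0)) for x in np.arange(83,101,1.5)])
E
```

```text
blue -28 -10 [(np.float64(83.0), np.float64(15.0)), (np.float64(84.5), np.float64(16.0)), (np.float64(86.0), np.float64(16.0)), (np.float64(87.5), np.float64(27.0)), (np.float64(89.0), np.float64(29.0)), (np.float64(90.5), np.float64(28.0)), (np.float64(92.0), np.float64(27.0)), (np.float64(93.5), np.float64(29.0)), (np.float64(95.0), np.float64(-9.0)), (np.float64(96.5), np.float64(-9.0)), (np.float64(98.0), np.float64(-9.0)), (np.float64(99.5), np.float64(-9.0))]
blue -8 8 [(np.float64(83.0), np.float64(16.0)), (np.float64(84.5), np.float64(17.0)), (np.float64(86.0), np.float64(16.0)), (np.float64(87.5), np.float64(28.0)), (np.float64(89.0), np.float64(28.0)), (np.float64(90.5), np.float64(29.0)), (np.float64(92.0), np.float64(28.0)), (np.float64(93.5), np.float64(28.0)), (np.float64(95.0), np.float64(-9.0)), (np.float64(96.5), np.float64(-9.0)), (np.float64(98.0), np.float64(-9.0)), (np.float64(99.5), np.float64(-9.0))]
blue 10 28 [(np.float64(83.0), np.float64(16.0)), (np.float64(84.5), np.float64(17.0)), (np.float64(86.0), np.float64(16.0)), (np.float64(87.5), np.float64(27.0)),
[... 1015 characters left out ...]
), (np.float64(92.0), np.float64(28.0)), (np.float64(93.5), np.float64(27.0)), (np.float64(95.0), np.float64(-9.0)), (np.float64(96.5), np.float64(-9.0)), (np.float64(98.0), np.float64(-9.0)), (np.float64(99.5), np.float64(-9.0))]
orange 10 28 [(np.float64(83.0), np.float64(16.0)), (np.float64(84.5), np.float64(17.0)), (np.float64(86.0), np.float64(16.0)), (np.float64(87.5), np.float64(25.0)), (np.float64(89.0), np.float64(28.0)), (np.float64(90.5), np.float64(28.0)), (np.float64(92.0), np.float64(29.0)), (np.float64(93.5), np.float64(27.0)), (np.float64(95.0), np.float64(25.0)), (np.float64(96.5), np.float64(-9.0)), (np.float64(98.0), np.float64(-9.0)), (np.float64(99.5), np.float64(-9.0))]
```

The blue nose sits against its stop. The stop face also reads about 1 mm short in my frame, so the small offset comes from my slot estimate. Handing in.

```bash
python3 -c "
from plant import manip,readout
s=readout.observe();print(s['time_s'],s['eef_pos'],s['contact_force']);print(manip.job_done())"
```

```text
21.35 [0.69113351 0.2229516  0.22936768] [ 0.4576632   0.01498252 -0.51326882]
the job is handed in; nothing more can be done
None
```

Both panels are in the slots of their own colour, pushed home with all four clips shut as far as I could measure. I handed the job in at 21.35 s with the gripper clear of everything. For each panel I held the rib, slid the nose in under the bar, let go, then pushed the tail to the stop with closed fingers.

| Last check | Orange | Blue |
|---|---|---|
| Tail to nose in my slot frame (home is 5 to 89 mm) | about 5 to 88 mm | about 4 to 86 mm |
| Clips | shut: seen in a close-up, and about 29–30 mm from the middle at the catch | shut: about 30 mm from the middle at the catch, same profile as orange |
| Underside above the pad | about 5 mm | about 5 mm |

- **Blue reading short:** blue reads 1–2 mm short of home. Its stop face also reads about 1 mm short in the same frame and the nose shows no gap to it, so I put this down to my slot position estimate. Pushing further at about 21 N did not move it.
- **Not seen by eye:** the 12-picture limit was reached before I could view a close-up of the blue slot, so those blue results come from depth data only.
- **Small items:** I did not re-measure them at the end. The arm's path stayed clear of them, and the bottle was still standing in the close-up taken after the orange panel.

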